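# Zero a coffee grinder's burrs and open it one division

### The arm

A 6-joint arm with a two-finger parallel gripper is mounted at the origin on the work surface. World frame = base frame: x ahead of the robot, y to its left, z up, the work surface at z = 0. Lengths are in m, angles in degrees, forces in N, time in s.
With the tool pointing down it reaches from about 0.35 to 0.875 m from the base axis. Payload 4.2 kg.
Tool frame: the origin (TCP) lies midway between the tips of the shut fingers; the grasp point (between the pads) lies 19 mm behind it; z points along the fingers, y is the direction in which the jaws open and shut (so a half turn about z gives the same grasp; the last joint's range is limited). The gripper opens to 87 mm and grips with 3 to 60 N. Pads are 19 mm wide; open, the fingers measure 117 mm over their backs; the gripper's body (75 mm by 190 mm) begins 51 mm behind the grasp point.
Start: joints at [-56.975, 22.042, 0.453, 0, -68.411, -14.817], TCP at [0.195, -0.594, 0.223] pointing down, gripper open.
Joint ranges: [-179.83, 179.83], [-69.29, 118.12], [-61.27, 80.66], [-181.25, 117.63], [-171.15, -9.14], [-177.46, 177.46]. Speed limits (degrees/s): [159.86, 159.86, 180, 180, 180, 180].

### API

Orientations are given as a 3x3 rotation matrix whose columns are the frame's x, y, z axes.
In Python, from station import sense, capture, calibration, finish_job gives the robot as it stands.
- The arm moves only by the tool carry_out, never from a script. Its argument "commands" is one flat list of numbers, 6 for each row, row after row: the shift along the tool's x, y, z in mm, then the turn, a rotation vector about the tool's x, y, z in rad. A call has 1 to 5 rows; each row shifts and turns the pose as measured when the row begins, along the tool's axes as they then stand; what a row does not reach is not made up. A row lasts 1/8 s, in which the tool goes at most 62.5 mm and 10.7 degrees, less where a joint would pass 70% of its speed; a pose out of reach is approached as far as the arm can. A call is refused whole if a number of a shift passes 62.5 or a number of a turn 0.188, either way. A call with a gripper value outside its range is refused whole. "grip" is the finger opening in mm, from 0 to 87, set as the call begins (left out, the last holds). The fingers move at their own pace and stop on an object; the grip force is fixed at half the most. Time passes only in rows, so rows that do not move let the fingers close. It gives the time, the measured TCP pose, the force and the opening at its end, in the units of the state.
- sense(): the state, without advancing time (a new reading comes with each control period).
- capture(name): name is "side" or "top" or "wrist"; returns the picture (480x640x3 uint8, red, green, blue); there is no depth.
- calibration(name): a dict with "fx", "fy", "cx", "cy" (pixels), "rvec" (rotation vector, rad) and "tvec" (3), from world to camera coordinates, as OpenCV has them. Camera axes: x right, y down, z forward; pixel columns grow to the right and rows downward; lengths in m; the calibration is good to about 2 mm. A picture is of the moment at which its call begins: read the wrist's pose just before it. calibration takes no time and is no camera call; for the wrist camera it gives the pose at the moment of the call.
- finish_job(): hands the job in, once; it reports no verdict.
The state is a dict: "time_s": time; "joints": joint angles; "joint_velocities": joint speeds; "effort": joint torques, N m; "tcp_pos": TCP position; "ee_rot": TCP orientation; "wrist_force": force on the tool from outside, world axes, zero at the start; "moment": the same for the moment, N m; "gripper_width": opening from 0.0 (shut) to 1.0 (fully open).
Only numpy, scipy, OpenCV 4.12 (cv2) and the standard library are available. Lean on these libraries where they do the work, as an engineer would, in place of code of your own. Each camera call takes 0.05 s, during which the arm holds its last target.

### The job

The grinder has just been cleaned and its setting is lost: with the crank handle on its worm-drive knob, wind it finer (clockwise from above) until you feel the burrs just touch, without jamming them. Then wind it back coarser by one long division of the dial, which is three full turns of the knob, and let go. Leave everything else on the counter as it stands.

Things in the scene. Friction and masses are not known exactly. Their poses are not given: they have to be found in the camera images.
- grinder: Coffee grinder fixed to the counter; origin on the counter below the dial's centre. Own frame, z up: the shaft runs along y, 185 mm high, dial at the -y end, motor at +y; hopper 150 mm across, 444 mm tall, at x +30 y +125 mm. The worm shaft stands upright at x -63 y -7 mm, on the robot's side of the dial; the worm bracket reaches 237 mm high.
- knob_axis (a point): Point on the upright axis of the worm's hand knob, at the handle's grip height (285 mm above the counter); fixed to the grinder. The knob is a black knurled disc 84 mm across, 12 mm thick, its top 258 mm above the counter; the space above it is clear.
- handle_grip (a point): Middle of the knob's crank handle: an upright black grip 17 mm across, 42 mm tall (260 to 302 mm above the counter), on the knob 30 mm from its axis. It spins freely on its own pin, so it can be carried round in a circle with the hand not turning. Winding takes about 1.5 N at the handle; the worm stays where it is left.
- dial (a joint): Angle of the graduated dial (104 mm drum, axis level) in rad, growing as the grind gets finer; where its zero lies means nothing. The worm gears it 36 to 1, without play: one knob turn clockwise seen from above adds 0.1745 rad, one short mark; three turns are one long division, 0.5236 rad.
- lug (a point): Centre of a steel lug (round bar, 10 mm) inside the burr chamber, out of sight. It turns with the dial, 54 mm from its axis, sinks as the grind gets finer, and comes down on the fixed burr: that is the touch.
- burr_carrier: Carrier of the fixed burr, inside the chamber, out of sight. The touch comes with the lug's centre 25 mm above this origin, give or take 2 mm of wear: too vague to go by, so feel it at the handle. It is 0.4 to 2.2 knob turns away at the start. From the touch on, resistance grows by about 1.3 N per mm of handle travel; 5 N above the running friction is a clear touch, 10 N jams the burrs.
- dosing_cup: small open steel cup, 58 mm across, 62 mm tall, standing on the grinder's base under the spout; origin under its centre
- milk_jug: steel milk jug, 86 mm across, 100 mm tall, with a side handle; stands near the grinder; origin under its centre
- tamper: upright tamper, 58 mm foot, 84 mm tall; stands near the grinder's dial; origin under its centre
- portafilter: filter holder with a 115 mm wooden handle, 54 mm tall, lying on the counter; origin under its basket
- coffee_cup: white mug, 84 mm across, 60 mm tall; origin under its centre
- syrup_bottle: white squeeze bottle, 62 mm across, 208 mm tall; origin under its centre
- paper_cups: upside-down stack of paper cups, 79 mm across, 150 mm tall; origin under its centre
- brush: cleaning brush, 170 mm long, lying on the counter; origin under its middle

How it is judged:
By the outcome, as a careful person would: the job done as asked, in the order asked, and still so for the second after the job is handed in, with the robot touching nothing.
It also fails if it takes over 72 s, if anything falls off the work surface, if the arm or the gripper's body presses on something with over 40 N, if the wrist force passes 120 N, or if a joint passes its speed limit or range.

## Working session

There is one attempt and no reset: what is moved stays moved. The work goes in short steps, Python scripts to look and compute and a tool call to move; the robot and the scene stay as the last step left them, time stands still between calls to the robot, and variables do not carry over. Pictures are saved under pics/ and viewed, and the job is handed in when it is done.

Besides the shell and the picture viewer there is one more tool, called after "Call:" by a JSON object that holds its "op" and its "data", one argument or row to a line. carry_out: Moves the arm, as the interface text tells. Its arguments: {"type":"object","properties":{"commands":{"type":"array"},"grip":{"type":"number"}},"required":["commands"]}

```bash
mkdir -p pics; ls
python3 - <<'E'
from station import *
import cv2
s=sense();print(s)
for n in ("side","top","wrist"):
    c=calibration(n);print(n,c)
    cv2.imwrite(f"pics/{n}0.png",capture(n)[:,:,::-1])
E
```

```text
pics
{'time_s': 0.0, 'joints': array([-5.69772017e+01,  2.20938626e+01,  3.78700638e-01, -2.98566724e-02,
       -6.84131703e+01, -1.48166900e+01]), 'joint_velocities': array([ 0.09474847, -0.03173615,  0.01956201, -0.025016  ,  0.02579285,
       -0.03411238]), 'effort': array([ 4.09086431e-05, -3.90664959e+01,  1.87406498e+01,  4.21990335e+00,
        1.09643745e-02, -1.92035186e-04]), 'tcp_pos': array([ 0.19509747, -0.59311539,  0.22141734]), 'ee_rot': array([[-9.49998757e-01, -3.12252620e-01, -8.14343233e-04],
       [-3.12253665e-01,  9.49996348e-01,  2.14201038e-03],
       [ 1.04774745e-04,  2.28918885e-03, -9.99997374e-01]]), 'wrist_force': array([ 0.1822388 ,  0.18513542, -0.5852486 ]), 'moment': array([ 0.00841942, -0.03492126, -0.02482796]), 'gripper_width': 1.0013729176385118}
side {'fx': 469.8746534886106, 'fy': 469.8746534886106, 'cx': 327.5661543802982, 'cy': 239.55648110759108, 'rvec': array([ 1.95725976,  1.77210563, -0.54777898]), 'tvec': array([-0.04775484, -0.3332595 ,  1.58780411])}
top {'fx': 486.7886503601186, 'fy': 486.7886503601186, 'cx': 325.47208698143083, 'cy': 242.20272677019042, 'rvec': array([ 2.1340207 , -2.13339934,  0.16027321]), 'tvec': array([0.0139211 , 0.55037326, 1.40362976])}
wrist {'fx': 342.5411904180231, 'fy': 342.5411904180231, 'cx': 320.24236665364623, 'cy': 241.04077787678168, 'rvec': array([-1.74399157, -2.40738297, -0.3193771 ]), 'tvec': array([ 0.62370749, -0.0309629 ,  0.39021799])}
```

View pics/side0.png

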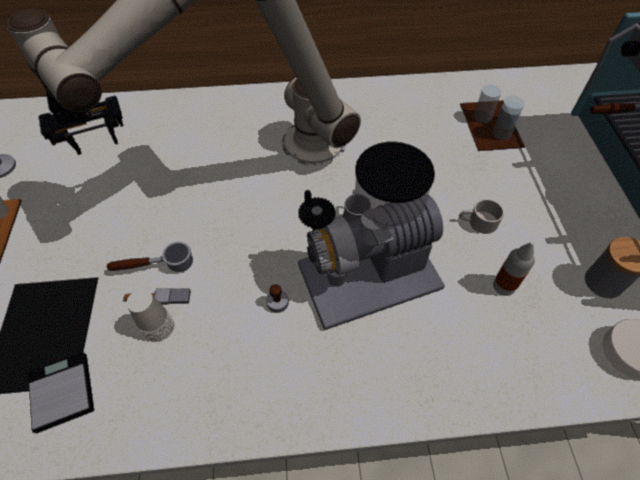

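View pics/top0.png

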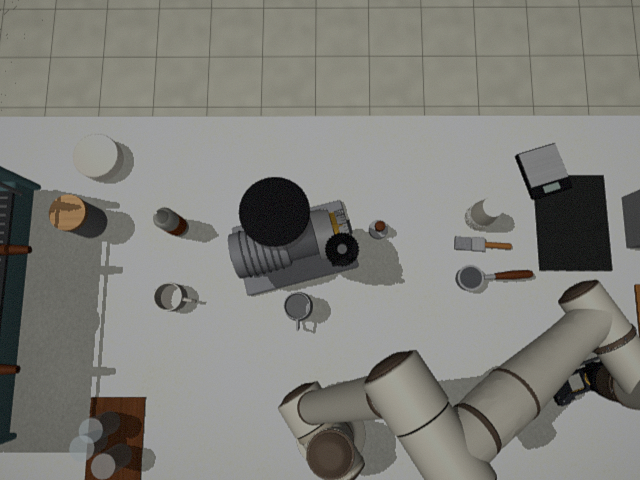

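View pics/wrist0.png

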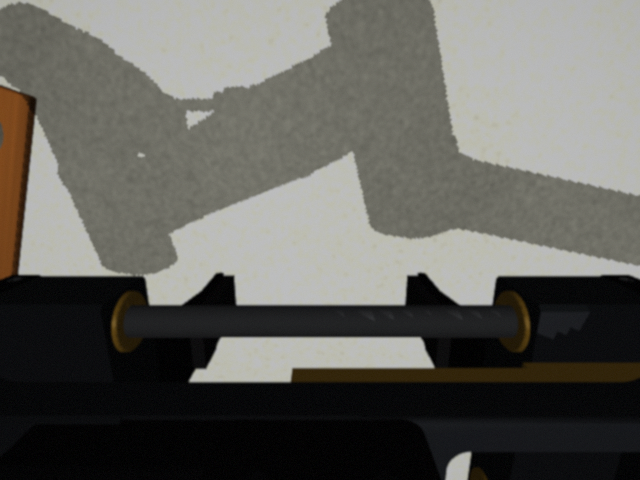

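Run:
```python
import cv2
a=cv2.imread("pics/side0.png")[175:245,275:365];b=cv2.imread("pics/top0.png")[215:285,300:390]
cv2.imwrite("pics/s1.png",cv2.resize(a,None,fx=8,fy=8,interpolation=cv2.INTER_CUBIC))
cv2.imwrite("pics/t1.png",cv2.convertScaleAbs(cv2.resize(b,None,fx=8,fy=8,interpolation=cv2.INTER_CUBIC),alpha=2))
```

```text
(no output)
```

View pics/s1.png

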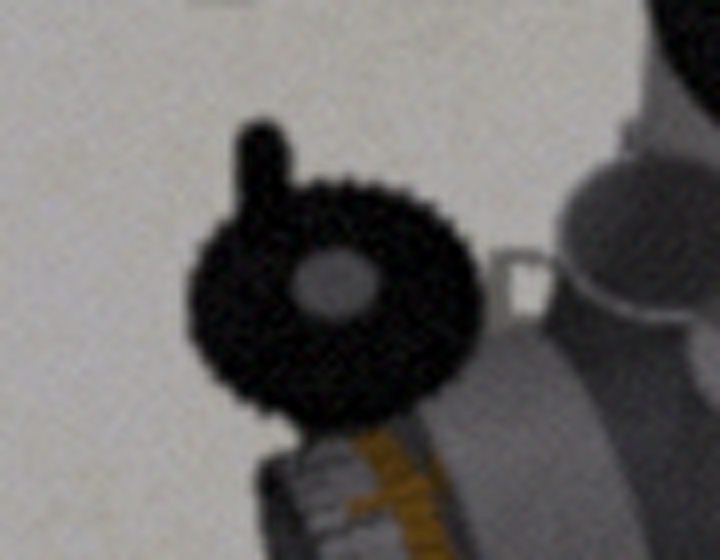

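View pics/t1.png

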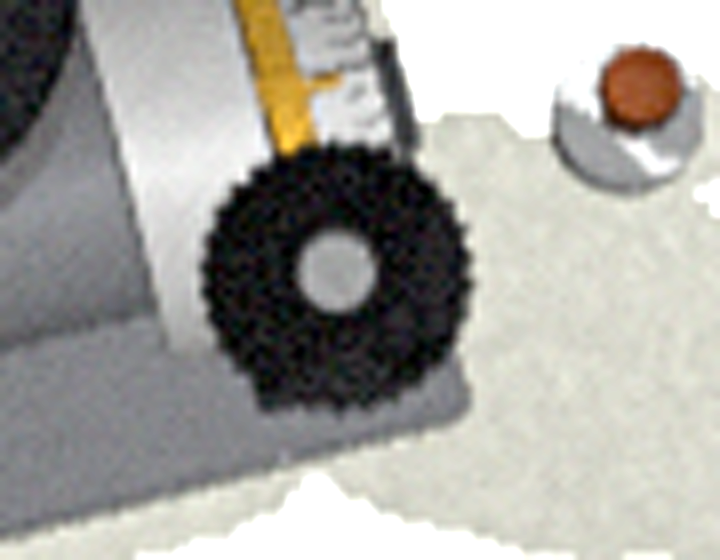

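```bash
cat > h.py <<'E'
import numpy as np,cv2
from station import *
def ray(n,uv,c=None):
    c=c or calibration(n);R=cv2.Rodrigues(c["rvec"])[0];t=c["tvec"]
    d=R.T@np.array([(uv[0]-c["cx"])/c["fx"],(uv[1]-c["cy"])/c["fy"],1]);return -R.T@t,d
def atz(n,uv,z,c=None):
    o,d=ray(n,uv,c);return o+d*(z-o[2])/d[2]
def proj(n,p,c=None):
    c=c or calibration(n);return cv2.projectPoints(np.float64(p).reshape(-1,3),c["rvec"],c["tvec"],np.array([[c["fx"],0,c["cx"]],[0,c["fy"],c["cy"]],[0,0,1]]),None)[0].reshape(-1,2)
def cr(u,v,x0,y0,f=8): return ((u+.5)/f-.5+x0,(v+.5)/f-.5+y0)
E
python3 - <<'E'
from h import *
k1=atz("side",cr(336,284,275,175),.262);k2=atz("top",cr(338,271,300,215),.262)
print(k1,k2)
h=atz("side",cr(264,140,275,175),.300);print("handle",h, h-k1)
print(atz("top",cr(268,395,300,215),.300))
k=(k1+k2)/2
# predicted outlines
for z in(.258,):
    a=np.linspace(0,2*np.pi,9)[:-1];P=np.c_[k[0]+.042*np.cos(a),k[1]+.042*np.sin(a),0*a+z]
    for n,x0,y0 in(("side",275,175),("top",300,215)):
        print(n,((proj(n,P)-[x0,y0]+.5)*8-.5).round())
E
```

```text
[ 0.50127272 -0.02850911  0.262     ] [ 0.49936826 -0.02918904  0.262     ]
handle [ 0.47727281 -0.04632761  0.3       ] [-0.02399992 -0.0178185   0.038     ]
[ 0.45577849 -0.00691199  0.3       ]
side [[348. 406.]
 [447. 363.]
 [479. 279.]
 [426. 203.]
 [323. 179.]
 [226. 219.]
 [190. 301.]
 [240. 380.]]
top [[336. 139.]
 [242. 177.]
 [203. 270.]
 [242. 363.]
 [337. 402.]
 [432. 363.]
 [470. 270.]
 [430. 177.]]
```

Run:
```python
from h import *
s=sense();R=s["ee_rot"]
c=calibration("wrist");Rc=cv2.Rodrigues(c["rvec"])[0];o=-Rc.T@c["tvec"]
print("cam in tool",R.T@(o-s["tcp_pos"]),"axes\n",R.T@Rc.T)
hp=atz("top",(274.5,211),.444);k=np.array([.5003,-.0288])
hs=atz("side",(395,173),.444)
print(hp,hs)
v=hp[:2]-k;print(v,np.hypot(*v),"yaw",np.degrees(np.arctan2(v[1],v[0])-np.arctan2(132,93)))
print(proj("wrist",s["tcp_pos"]))
```

```text
cam in tool [ 0.0716355   0.00027215 -0.16196998] axes
 [[-4.01201302e-04 -9.65784435e-01 -2.59345838e-01]
 [ 9.99999899e-01 -4.39848104e-04  9.09873515e-05]
 [-2.01946943e-04 -2.59345775e-01  9.65784514e-01]]
[0.5544799  0.12062934 0.444     ] [0.56800647 0.1210652  0.444     ]
[0.0541799  0.14942934] 0.15894838442710207 yaw 15.236868759188518
[[319.70191188 294.23711157]]
```

```bash
cat >> h.py <<'E'
from scipy.spatial.transform import Rotation as Ro
def plan(target,ang,n,z=None):
    """rows from sensed pose to target pos, tool x heading ang deg, tool down"""
    s=sense();p=s["tcp_pos"];R=s["ee_rot"];a=np.radians(ang)
    X=np.array([np.cos(a),np.sin(a),0]);Z=np.array([0,0,-1.]);Rt=np.c_[X,np.cross(Z,X),Z]
    rv=Ro.from_matrix(R.T@Rt).as_rotvec()
    D=(np.array(target)-p)/n;out=[]
    for i in range(n):
        Ri=R@Ro.from_rotvec(rv*i/n).as_matrix()
        out.append(np.r_[(Ri.T@D)*1e3,rv/n])
    for r in out: print([round(float(x),1) for x in r[:3]]+[round(float(x),3) for x in r[3:]])
E
python3 - <<'E'
from h import *
plan((.477,-.047,.36),-112,15)
E
```

```text
[-29.2, 28.7, -9.2, 0.0, 0.0, -0.058]
[-30.8, 27.0, -9.2, 0.0, 0.0, -0.058]
[-32.4, 25.2, -9.2, 0.0, 0.0, -0.058]
[-33.8, 23.3, -9.2, 0.0, 0.0, -0.058]
[-35.0, 21.3, -9.2, 0.0, 0.0, -0.058]
[-36.2, 19.2, -9.2, 0.0, 0.0, -0.058]
[-37.3, 17.1, -9.2, 0.0, 0.0, -0.058]
[-38.2, 14.9, -9.2, 0.0, 0.0, -0.058]
[-39.0, 12.6, -9.2, 0.0, 0.0, -0.058]
[-39.7, 10.4, -9.2, 0.0, 0.0, -0.058]
[-40.2, 8.0, -9.2, 0.0, 0.0, -0.058]
[-40.6, 5.7, -9.2, 0.0, 0.0, -0.058]
[-40.8, 3.3, -9.2, 0.0, 0.0, -0.058]
[-41.0, 1.0, -9.2, 0.0, 0.0, -0.058]
[-41.0, -1.4, -9.2, 0.0, 0.0, -0.058]
```

Call:
{"op": "carry_out", "data": {
  "commands": [-29,29,-14,0,0,-0.058,-31,27,-14,0,0,-0.058,-32,25,-14,0,0,-0.058,-34,23,-14,0,0,-0.058,-35,21,-14,0,0,-0.058],
  "grip": 50
}}

```text
time_s: 0.78
tcp_pos: [0.2893, -0.4071, 0.2896]
ee_rot: [[-0.819, -0.574, -0.005], [-0.574, 0.819, 0.009], [-0.001, 0.01, -1.0]]
wrist_force: [-0.2, -0.7, 0.6]
gripper_width: 0.593
```

Call:
{"op": "carry_out", "data": {
  "commands": [-36,19,-9,0,0,-0.058,-37,17,-9,0,0,-0.058,-38,15,-9,0,0,-0.058,-39,13,-9,0,0,-0.058,-40,10,-9,0,0,-0.058]
}}

```text
time_s: 1.4
tcp_pos: [0.3832, -0.2181, 0.3369]
ee_rot: [[-0.613, -0.79, -0.005], [-0.79, 0.613, 0.009], [-0.004, 0.01, -1.0]]
wrist_force: [0.2, 0.2, -0.5]
gripper_width: 0.575
```

Run:
```python
from h import *
plan((.477,-.047,.36),-112,7)
print(sense()["joints"].round())
cv2.imwrite("pics/w1.png",capture("wrist")[:,:,::-1])
```

```text
[-27.5, 4.4, -3.1, 0.001, 0.001, -0.039]
[-27.7, 3.3, -3.2, 0.001, 0.001, -0.039]
[-27.8, 2.2, -3.2, 0.001, 0.001, -0.039]
[-27.9, 1.1, -3.2, 0.001, 0.001, -0.039]
[-27.9, 0.0, -3.2, 0.001, 0.001, -0.039]
[-27.9, -1.1, -3.3, 0.001, 0.001, -0.039]
[-27.8, -2.2, -3.3, 0.001, 0.001, -0.039]
[ -9.   0. -11.  -0. -79. -29.]
```

View pics/w1.png

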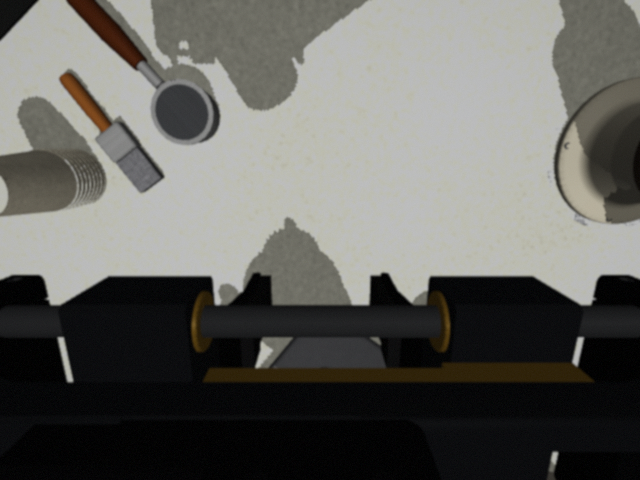

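Call:
{"op": "carry_out", "data": {
  "commands": [-28,4,-3,0,0,-0.042,-28,3,-3,0,0,-0.042,-28,2,-3,0,0,-0.042,-28,1,-3,0,0,-0.042,-28,0,-3,0,0,-0.042]
}}

```text
time_s: 2.08
tcp_pos: [0.453, -0.0877, 0.354]
ee_rot: [[-0.424, -0.906, -0.003], [-0.906, 0.424, 0.01], [-0.008, 0.007, -1.0]]
wrist_force: [-0.2, -0.3, -0.6]
gripper_width: 0.573
```

Run:
```python
from h import *
s=sense();print(s["tcp_pos"],s["ee_rot"])
c=calibration("wrist");im=capture("wrist")
cv2.imwrite("pics/w2.png",im[:,:,::-1])
np.save("c2.npy",c,allow_pickle=True)
k=(.5003,-.0288)
print("pred knob",proj("wrist",[[*k,.262]],c),"handle top",proj("wrist",[[.477,-.0465,.302]],c))
```

```text
[ 0.45301502 -0.08765076  0.35400344] [[-0.42380634 -0.90574937 -0.00250316]
 [-0.90571432  0.42376121  0.01039296]
 [-0.00835268  0.00667176 -0.99994286]]
pred knob [[296.86991692 329.15514193]] handle top [[312.42512358 325.39826871]]
```

View pics/w2.png

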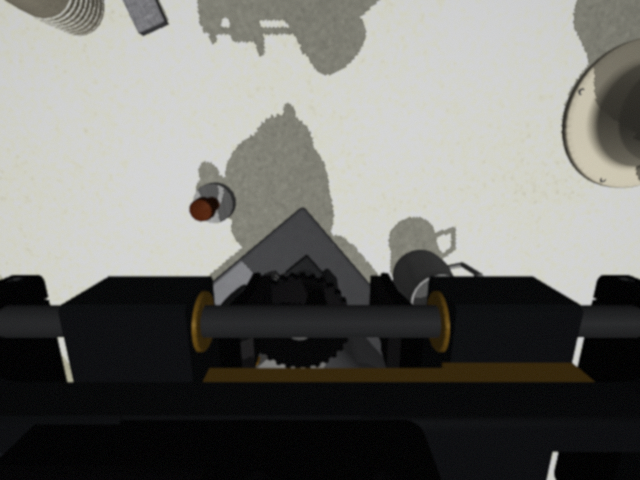

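Run:
```python
import cv2,numpy as np
a=cv2.imread("pics/w2.png")[255:385,220:400]
a=(255*np.clip(a/110.,0,1)**.5).astype(np.uint8)
cv2.imwrite("pics/w2c.png",cv2.resize(a,None,fx=4,fy=4,interpolation=cv2.INTER_CUBIC))
```

```text
(no output)
```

View pics/w2c.png

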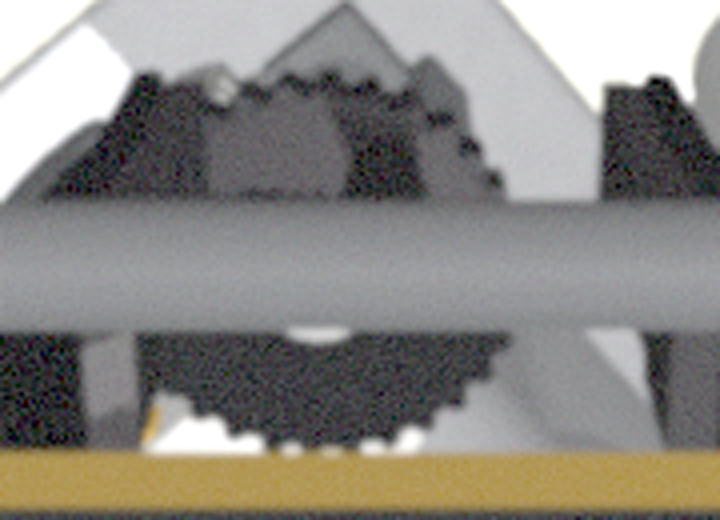

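Run:
```python
from h import *
c=np.load("c2.npy",allow_pickle=True).item()
for z in(.260,.302): print((proj("wrist",[[.477,-.0465,z]],c)-[220,255])*4)
a=np.linspace(0,2*np.pi,9)[:-1];print(((proj("wrist",np.c_[.5003+.042*np.cos(a),-.0288+.042*np.sin(a),0*a+.258],c)-[220,255])*4).round())
plan((.477,-.0465,.330),-112,3)
```

```text
[[372.7037078  177.09946897]]
[[369.70049433 281.59307483]]
[[131. 363.]
 [246. 450.]
 [394. 444.]
 [496. 346.]
 [492. 209.]
 [376. 111.]
 [217. 118.]
 [116. 225.]]
[-15.0, -1.3, 8.2, 0.002, 0.003, -0.017]
[-15.0, -1.5, 8.1, 0.002, 0.003, -0.017]
[-15.0, -1.8, 8.1, 0.002, 0.003, -0.017]
```

Call:
{"op": "carry_out", "data": {
  "commands": [-15,-1,6,0.002,0.003,-0.017,-15,-2,6,0.002,0.003,-0.017,-15,-2,6,0.002,0.003,-0.017,0,0,0,0,0,0]
}}

```text
time_s: 2.62
tcp_pos: [0.478, -0.0443, 0.3336]
ee_rot: [[-0.372, -0.928, -0.002], [-0.928, 0.372, -0.0], [0.001, 0.002, -1.0]]
wrist_force: [-1.1, 0.8, -0.4]
gripper_width: 0.574
```

Run:
```python
from h import *
cv2.imwrite("pics/s2.png",cv2.resize(capture("side")[130:260,250:410,::-1],None,fx=5,fy=5,interpolation=cv2.INTER_CUBIC))
plan((.477,-.0465,.268),-112,5)
```

```text
[0.4, 0.0, 13.2, 0.0, -0.0, 0.0]
[0.4, 0.0, 13.2, 0.0, -0.0, 0.0]
[0.4, 0.0, 13.2, 0.0, -0.0, 0.0]
[0.4, 0.0, 13.2, 0.0, -0.0, 0.0]
[0.4, 0.0, 13.2, 0.0, -0.0, 0.0]
```

View pics/s2.png

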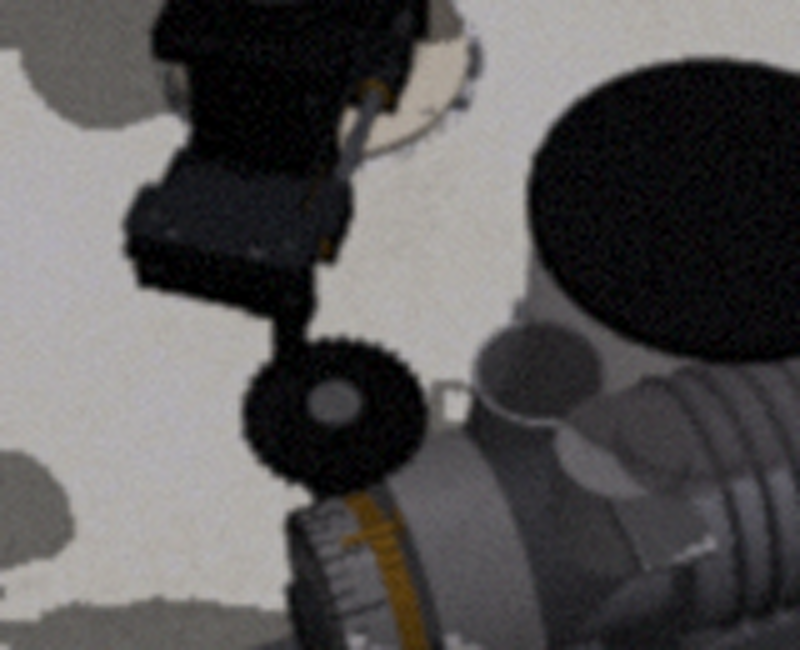

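Call:
{"op": "carry_out", "data": {
  "commands": [0.5,0,12,0,0,0,0.5,0,12,0,0,0,0.5,0,12,0,0,0,0.5,0,12,0,0,0]
}}

```text
time_s: 3.18
tcp_pos: [0.4767, -0.0477, 0.2836]
ee_rot: [[-0.374, -0.927, -0.0], [-0.927, 0.374, -0.0], [0.0, 0.0, -1.0]]
wrist_force: [0.2, -0.4, 0.9]
gripper_width: 0.575
```

Call:
{"op": "carry_out", "data": {
  "commands": [0.5,0,12,0,0,0,0,0,6,0,0,0]
}}

```text
time_s: 3.42
tcp_pos: [0.4759, -0.0485, 0.2635]
ee_rot: [[-0.375, -0.927, -0.002], [-0.927, 0.375, -0.0], [0.001, 0.002, -1.0]]
wrist_force: [-0.0, 0.1, 0.3]
gripper_width: 0.574
```

Run:
```python
from h import *
cv2.imwrite("pics/s3.png",cv2.resize(capture("side")[130:260,250:410,::-1],None,fx=5,fy=5,interpolation=cv2.INTER_CUBIC))
a=capture("wrist")[255:385,220:400,::-1]
a=(255*np.clip(a/110.,0,1)**.5).astype(np.uint8)
cv2.imwrite("pics/w3c.png",cv2.resize(a,None,fx=4,fy=4,interpolation=cv2.INTER_CUBIC))
```

```text
(no output)
```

View pics/s3.png

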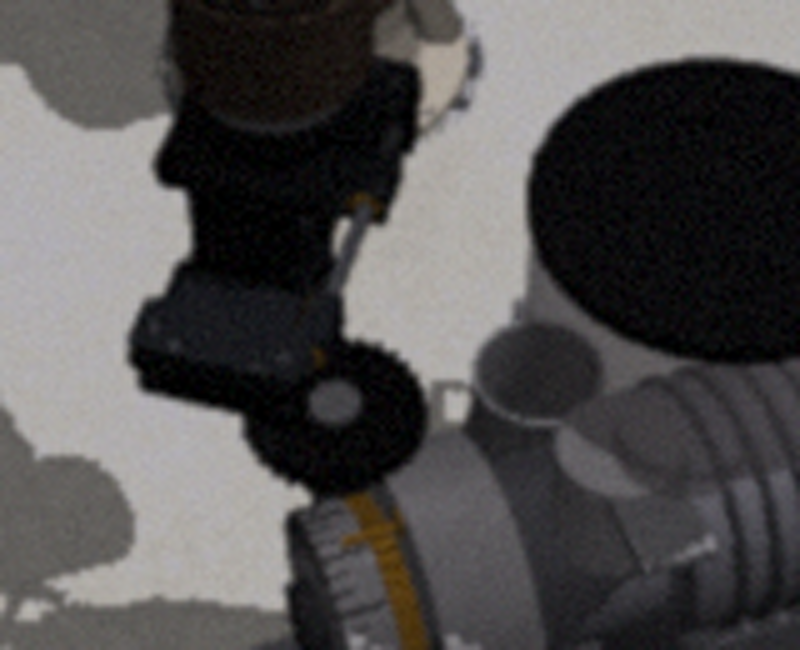

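View pics/w3c.png

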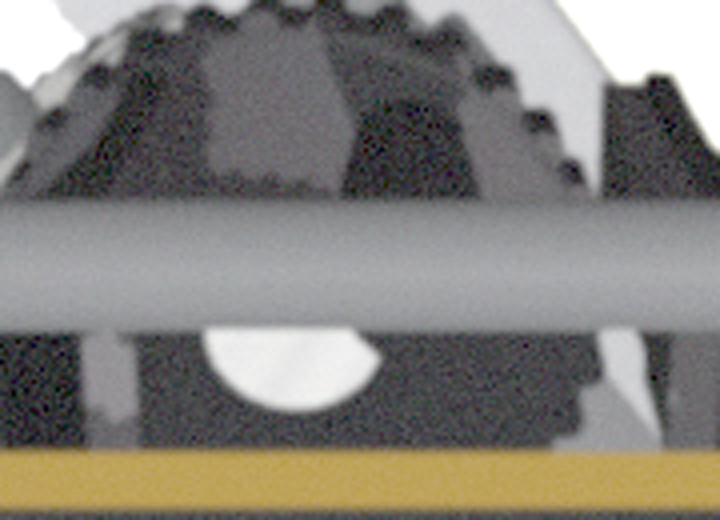

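Call:
{"op": "carry_out", "data": {
  "commands": [0,0,-3,0,0,0,0,0,0,0,0,0,0,0,0,0,0,0,0,0,0,0,0,0,0,0,0,0,0,0],
  "grip": 10
}}

```text
time_s: 4.15
tcp_pos: [0.4764, -0.0482, 0.2684]
ee_rot: [[-0.374, -0.927, 0.0], [-0.927, 0.374, -0.0], [0.0, -0.0, -1.0]]
wrist_force: [-0.2, -0.3, -0.7]
gripper_width: 0.189
```

Call:
{"op": "carry_out", "data": {
  "commands": [0,0,0,0,0,0,0,0,0,0,0,0]
}}

```text
time_s: 4.4
tcp_pos: [0.4764, -0.0482, 0.2684]
ee_rot: [[-0.374, -0.927, 0.0], [-0.927, 0.374, -0.0], [0.0, -0.0, -1.0]]
wrist_force: [-0.5, 0.3, -0.2]
gripper_width: 0.18
```

```bash
cat > circ.py <<'E'
from h import *
import sys,json,os
# circ.py cx cy r stepdeg nrows (positive step = clockwise)
def rows(cx,cy,r,step,n,p,R,z=None):
    th=np.arctan2(p[1]-cy,p[0]-cx);q=p[:2].copy();out=[]
    for i in range(n):
        th-=np.radians(step);t=np.array([cx+r*np.cos(th),cy+r*np.sin(th)])
        out.append((R.T@np.r_[t-q,0])[:2]*1e3);q=t
    return out
E
python3 - <<'E'
from circ import *
s=sense();print(rows(.5003,-.0288,.0303,10,5,s["tcp_pos"],s["ee_rot"]))
E
```

```text
[array([-3.38135356,  4.14375147]), array([-3.66104113,  3.80689858]), array([-4.26648272,  3.11333013]), array([-4.74228938,  2.32516472]), array([-5.07400399,  1.46635035])]
```

Call:
{"op": "carry_out", "data": {
  "commands": [-3.1,4.3,0,0,0,0,-3.7,3.8,0,0,0,0,-4.3,3.1,0,0,0,0,-4.7,2.3,0,0,0,0]
}}

```text
time_s: 4.9
tcp_pos: [0.4692, -0.0281, 0.2684]
ee_rot: [[-0.375, -0.927, 0.0], [-0.927, 0.375, -0.001], [0.001, -0.001, -1.0]]
wrist_force: [0.9, -1.0, -0.4]
gripper_width: 0.185
```

Run:
```python
from circ import *
s=sense();p=s["tcp_pos"];d=p[:2]-[.5003,-.0288];print(p,np.hypot(*d),np.degrees(np.arctan2(d[1],d[0])),s["wrist_force"],s["gripper_width"]);print(rows(.5003,-.0288,.0303,10,5,s["tcp_pos"],s["ee_rot"]))
```

```text
[ 0.46921028 -0.02807283  0.26838549] 0.031098225490067966 178.6601232180487 [ 0.85328423 -0.96859836 -0.37905707] 0.1848033178222475
[array([-5.36707817,  0.67983922]), array([-5.25578088,  0.52194741]), array([-5.2665695, -0.3986394]), array([-5.11733607, -1.30711376]), array([-4.81261497, -2.17587214])]
```

Call:
{"op": "carry_out", "data": {
  "commands": [-5.3,0.6,0,0,0,0,-5.3,0.5,0,0,0,0,-5.2,-0.4,0,0,0,0,-5.1,-1.3,0,0,0,0,-4.8,-2.2,0,0,0,0]
}}

```text
time_s: 5.52
tcp_pos: [0.4825, -0.0037, 0.2684]
ee_rot: [[-0.374, -0.927, 0.001], [-0.927, 0.374, -0.002], [0.002, -0.002, -1.0]]
wrist_force: [1.4, -3.6, -0.9]
gripper_width: 0.182
```

```bash
cat > st.py <<'E'
from circ import *
c=np.array([.5003,-.0288]);step=float(sys.argv[1]);n=int(sys.argv[2])
s=sense();p=s["tcp_pos"];d=p[:2]-c;f=s["wrist_force"]
# fit the centre from logged points
L=json.load(open("log.json")) if os.path.exists("log.json") else [[.4764,-.0482],[.4692,-.0281]]
L.append([float(p[0]),float(p[1])]);json.dump(L,open("log.json","w"))
if len(L)>=4:
    A=np.array(L);M=np.c_[2*A,np.ones(len(A))];x=np.linalg.lstsq(M,(A**2).sum(1),rcond=None)[0]
    print("fit",x[:2].round(5),np.sqrt(x[2]+x[:2]@x[:2]).round(5))
r=.0303
if len(sys.argv)>4: c=np.array([float(sys.argv[3]),float(sys.argv[4])]);r=float(sys.argv[5]);d=p[:2]-c
u=d/np.hypot(*d);t=np.array([u[1],-u[0]])
print("r",np.hypot(*d).round(5),"th",np.degrees(np.arctan2(d[1],d[0])).round(2),"Ft",(f[:2]@t).round(2),"Fr",(f[:2]@u).round(2),"z",p[2].round(4),"w",s["gripper_width"].round(3),"t",s["time_s"])
print([x.round(1).tolist() for x in rows(*c,r,step,n,p,s["ee_rot"])])
E
python3 st.py 10 5
```

```text
Traceback (most recent call last):
  File "st.py", line 13, in <module>
    print("r",np.hypot(*d).round(5),"th",np.degrees(np.arctan2(d[1],d[0])).round(2),"Ft",(f[:2]@t).round(2),"Fr",(f[:2]@u).round(2),"z",p[2].round(4),"w",s["gripper_width"].round(3),"t",s["time_s"])
                                                                                                                                                          ^^^^^^^^^^^^^^^^^^^^^^^^
AttributeError: 'float' object has no attribute 'round'
```

```bash
sed -i 's/s\["gripper_width"\].round(3)/round(s["gripper_width"],3)/' st.py
python3 - <<'E'
import json;L=[[.4764,-.0482],[.4692,-.0281]];json.dump(L,open("log.json","w"))
E
python3 st.py 10 5
```

```text
r 0.03079 th 125.31 Ft -0.93 Fr -3.78 z 0.2684 w 0.182 t 5.525
[[-3.9, -3.6], [-3.6, -3.9], [-2.8, -4.5], [-2.0, -4.9], [-1.1, -5.2]]
```

Call:
{"op": "carry_out", "data": {
  "commands": [-4.2,-3.1,0,0,0,0,-3.6,-3.9,0,0,0,0,-2.8,-4.5,0,0,0,0,-2.0,-4.9,0,0,0,0]
}}

```text
time_s: 6.02
tcp_pos: [0.503, 0.0011, 0.2683]
ee_rot: [[-0.374, -0.927, -0.002], [-0.927, 0.374, -0.005], [0.005, 0.0, -1.0]]
wrist_force: [-2.1, -3.7, 1.2]
gripper_width: 0.183
```

```bash
python3 st.py 10 5
```

```text
fit [ 0.49922 -0.02865] 0.03004
r 0.03007 th 84.89 Ft -1.74 Fr -3.82 z 0.2683 w 0.183 t 6.025
[[-1.3, -5.1], [-0.2, -5.3], [0.7, -5.2], [1.6, -5.0], [2.5, -4.7]]
```

Call:
{"op": "carry_out", "data": {
  "commands": [-1.4,-0.6,0,0,0,0]
}}

```text
time_s: 6.15
tcp_pos: [0.5038, 0.0011, 0.2683]
ee_rot: [[-0.375, -0.927, -0.004], [-0.927, 0.375, -0.007], [0.008, 0.001, -1.0]]
wrist_force: [-2.5, -6.9, 1.7]
gripper_width: 0.182
```

```bash
python3 st.py 8 1 .4993 -.0287 .030
```

```text
fit [ 0.49927 -0.02865] 0.03008
r 0.03016 th 81.46 Ft -1.48 Fr -7.24 z 0.2683 w 0.182 t 6.15
[[-0.5, -4.2]]
```

```bash
python3 st.py 4 3 .4993 -.0287 .030
```

```text
fit [ 0.49928 -0.02866] 0.03009
r 0.03016 th 81.46 Ft -1.48 Fr -7.24 z 0.2683 w 0.182 t 6.15
[[-0.3, -2.1], [-0.3, -2.1], [-0.1, -2.1]]
```

Call:
{"op": "carry_out", "data": {
  "commands": [-0.2,-2.1,0,0,0,0,-0.2,-2.1,0,0,0,0,-0.1,-2.1,0,0,0,0]
}}

```text
time_s: 6.52
tcp_pos: [0.5099, -0.0007, 0.2684]
ee_rot: [[-0.375, -0.927, -0.005], [-0.927, 0.375, -0.006], [0.007, 0.002, -1.0]]
wrist_force: [-3.1, -2.0, 1.4]
gripper_width: 0.184
```

```bash
python3 st.py 4 3 .4993 -.0287 .030
```

```text
fit [ 0.4992  -0.02862] 0.03003
r 0.02997 th 69.35 Ft -2.25 Fr -2.96 z 0.2684 w 0.184 t 6.525
[[-0.0, -2.1], [0.2, -2.1], [0.3, -2.1]]
```

Call:
{"op": "carry_out", "data": {
  "commands": [0.1,-2.1,0,0,0,0,0.2,-2.1,0,0,0,0,0.4,-2.1,0,0,0,0]
}}

```text
time_s: 6.9
tcp_pos: [0.5155, -0.0035, 0.2683]
ee_rot: [[-0.375, -0.927, -0.006], [-0.927, 0.375, -0.006], [0.007, 0.003, -1.0]]
wrist_force: [-2.6, -2.0, 1.3]
gripper_width: 0.183
```

```bash
python3 st.py 4 3 .4993 -.0287 .030
```

```text
fit [ 0.49915 -0.02859] 0.03
r 0.02995 th 57.15 Ft -1.12 Fr -3.06 z 0.2683 w 0.183 t 6.9
[[0.4, -2.1], [0.6, -2.0], [0.7, -2.0]]
```

Call:
{"op": "carry_out", "data": {
  "commands": [0.5,-2.1,0,0,0,0,0.6,-2.0,0,0,0,0,0.8,-2.0,0,0,0,0]
}}

```text
time_s: 7.28
tcp_pos: [0.5206, -0.0077, 0.2684]
ee_rot: [[-0.375, -0.927, -0.006], [-0.927, 0.375, -0.005], [0.007, 0.004, -1.0]]
wrist_force: [-2.8, -0.6, 2.7]
gripper_width: 0.187
```

```bash
python3 st.py 4 3 .4992 -.0286 .030
```

```text
fit [ 0.49914 -0.02859] 0.02999
r 0.02995 th 44.36 Ft -1.54 Fr -2.45 z 0.2684 w 0.187 t 7.275
[[0.9, -1.9], [1.0, -1.8], [1.2, -1.7]]
```

Call:
{"op": "carry_out", "data": {
  "commands": [0.9,-1.9,0,0,0,0,1.0,-1.8,0,0,0,0,1.2,-1.7,0,0,0,0]
}}

```text
time_s: 7.65
tcp_pos: [0.5246, -0.0126, 0.2684]
ee_rot: [[-0.375, -0.927, -0.006], [-0.927, 0.375, -0.005], [0.007, 0.004, -1.0]]
wrist_force: [-4.2, 0.1, 1.9]
gripper_width: 0.186
```

```bash
python3 st.py 4 3 .4992 -.0286 .030
```

```text
fit [ 0.49915 -0.0286 ] 0.03
r 0.02997 th 32.19 Ft -2.28 Fr -3.52 z 0.2684 w 0.186 t 7.65
[[1.3, -1.7], [1.4, -1.6], [1.5, -1.5]]
```

Call:
{"op": "carry_out", "data": {
  "commands": [1.3,-1.7,0,0,0,0,1.4,-1.6,0,0,0,0,1.5,-1.5,0,0,0,0]
}}

```text
time_s: 8.02
tcp_pos: [0.5274, -0.0185, 0.2683]
ee_rot: [[-0.375, -0.927, -0.007], [-0.927, 0.375, -0.004], [0.006, 0.005, -1.0]]
wrist_force: [-3.3, 0.5, 2.3]
gripper_width: 0.185
```

```bash
python3 st.py 4 3 .4992 -.0286 .030
```

```text
fit [ 0.49916 -0.02861] 0.03001
r 0.03 th 19.77 Ft -1.64 Fr -2.95 z 0.2683 w 0.185 t 8.025
[[1.6, -1.3], [1.7, -1.2], [1.8, -1.1]]
```

Call:
{"op": "carry_out", "data": {
  "commands": [1.6,-1.3,0,0,0,0,1.7,-1.2,0,0,0,0,1.8,-1.1,0,0,0,0]
}}

```text
time_s: 8.4
tcp_pos: [0.529, -0.0246, 0.2684]
ee_rot: [[-0.375, -0.927, -0.007], [-0.927, 0.375, -0.003], [0.006, 0.005, -1.0]]
wrist_force: [-3.3, 0.8, 1.9]
gripper_width: 0.185
```

```bash
python3 st.py 4 3 .4992 -.0286 .030
```

```text
fit [ 0.49918 -0.02862] 0.03002
r 0.03003 th 7.73 Ft -1.19 Fr -3.18 z 0.2684 w 0.185 t 8.4
[[1.9, -0.9], [1.9, -0.8], [2.0, -0.7]]
```

Call:
{"op": "carry_out", "data": {
  "commands": [1.9,-0.9,0,0,0,0,1.9,-0.8,0,0,0,0,2.0,-0.7,0,0,0,0]
}}

```text
time_s: 8.78
tcp_pos: [0.5292, -0.0308, 0.2683]
ee_rot: [[-0.374, -0.927, -0.006], [-0.927, 0.374, -0.003], [0.005, 0.005, -1.0]]
wrist_force: [-4.0, 1.5, 1.9]
gripper_width: 0.181
```

```bash
python3 st.py 4 3 .4992 -.0286 .030
```

```text
fit [ 0.49919 -0.02864] 0.03003
r 0.03008 th -4.22 Ft -1.2 Fr -4.13 z 0.2683 w 0.181 t 8.775
[[2.0, -0.5], [2.0, -0.4], [2.1, -0.3]]
```

Call:
{"op": "carry_out", "data": {
  "commands": [2.0,-0.5,0,0,0,0,2.0,-0.4,0,0,0,0,2.1,-0.3,0,0,0,0]
}}

```text
time_s: 9.15
tcp_pos: [0.5282, -0.0369, 0.2684]
ee_rot: [[-0.374, -0.927, -0.006], [-0.927, 0.374, -0.002], [0.004, 0.005, -1.0]]
wrist_force: [-3.4, 1.6, 3.0]
gripper_width: 0.182
```

```bash
python3 st.py 4 3 .4992 -.0286 .030
```

```text
fit [ 0.4992  -0.02866] 0.03004
r 0.03011 th -15.95 Ft -0.58 Fr -3.67 z 0.2684 w 0.182 t 9.15
[[2.1, -0.0], [2.1, -0.0], [2.1, 0.1]]
```

Call:
{"op": "carry_out", "data": {
  "commands": [2.1,-0.1,0,0,0,0,2.1,0.0,0,0,0,0,2.1,0.2,0,0,0,0]
}}

```text
time_s: 9.52
tcp_pos: [0.5259, -0.0426, 0.2684]
ee_rot: [[-0.374, -0.927, -0.005], [-0.927, 0.374, -0.001], [0.003, 0.004, -1.0]]
wrist_force: [-2.3, 4.0, 3.2]
gripper_width: 0.184
```

```bash
python3 st.py 4 3 .4992 -.0287 .030
```

```text
fit [ 0.49921 -0.02867] 0.03005
r 0.03011 th -27.53 Ft -2.5 Fr -3.88 z 0.2684 w 0.184 t 9.525
[[2.1, 0.4], [2.1, 0.4], [2.0, 0.6]]
```

Call:
{"op": "carry_out", "data": {
  "commands": [2.1,0.4,0,0,0,0,2.0,0.5,0,0,0,0]
}}

```text
time_s: 9.78
tcp_pos: [0.5238, -0.0461, 0.2684]
ee_rot: [[-0.374, -0.927, -0.004], [-0.927, 0.374, -0.0], [0.002, 0.003, -1.0]]
wrist_force: [-2.4, 3.1, 2.1]
gripper_width: 0.189
```

```bash
python3 st.py 4 3 .4992 -.0287 .030
```

```text
fit [ 0.49921 -0.02869] 0.03006
r 0.03011 th -35.24 Ft -1.14 Fr -3.72 z 0.2684 w 0.189 t 9.775
[[2.0, 0.7], [2.0, 0.7], [1.9, 0.8]]
```

Noise only; carry on.

Call:
{"op": "carry_out", "data": {
  "commands": [2.0,0.7,0,0,0,0,2.0,0.7,0,0,0,0,1.9,0.8,0,0,0,0]
}}

```text
time_s: 10.15
tcp_pos: [0.5198, -0.0507, 0.2684]
ee_rot: [[-0.374, -0.927, -0.002], [-0.927, 0.374, 0.0], [0.001, 0.002, -1.0]]
wrist_force: [-1.4, 3.1, 1.6]
gripper_width: 0.188
```

```bash
python3 st.py 4 3 .4992 -.0287 .030
```

```text
fit [ 0.49921 -0.0287 ] 0.03007
r 0.03017 th -46.89 Ft -1.14 Fr -3.21 z 0.2684 w 0.188 t 10.15
[[1.8, 1.1], [1.8, 1.1], [1.7, 1.2]]
```

Call:
{"op": "carry_out", "data": {
  "commands": [1.8,1.1,0,0,0,0,1.8,1.1,0,0,0,0,1.7,1.2,0,0,0,0]
}}

```text
time_s: 10.52
tcp_pos: [0.5152, -0.0542, 0.2684]
ee_rot: [[-0.374, -0.927, -0.0], [-0.927, 0.374, 0.001], [-0.001, 0.001, -1.0]]
wrist_force: [-0.3, 4.4, 0.7]
gripper_width: 0.186
```

```bash
python3 st.py 4 3 .4992 -.0287 .030
```

```text
fit [ 0.49921 -0.02871] 0.03007
r 0.03012 th -57.98 Ft -2.12 Fr -3.88 z 0.2684 w 0.186 t 10.525
[[1.6, 1.4], [1.6, 1.4], [1.5, 1.5]]
```

Call:
{"op": "carry_out", "data": {
  "commands": [1.6,1.4,0,0,0,0,1.6,1.4,0,0,0,0,1.5,1.5,0,0,0,0]
}}

```text
time_s: 10.9
tcp_pos: [0.5117, -0.0561, 0.2684]
ee_rot: [[-0.373, -0.928, 0.006], [-0.928, 0.374, 0.003], [-0.005, -0.005, -1.0]]
wrist_force: [4.3, 4.4, -2.3]
gripper_width: 0.188
```

```bash
python3 st.py 4 3 .4992 -.0287 .030
```

```text
fit [ 0.49921 -0.02871] 0.03007
r 0.03012 th -65.43 Ft -5.75 Fr -2.22 z 0.2684 w 0.188 t 10.9
[[1.4, 1.6], [1.4, 1.6], [1.2, 1.7]]
```

Call:
{"op": "carry_out", "data": {
  "commands": [1.6,1.7,0,0,0,0]
}}

```text
time_s: 11.02
tcp_pos: [0.511, -0.0564, 0.2684]
ee_rot: [[-0.373, -0.928, 0.01], [-0.928, 0.373, 0.004], [-0.007, -0.008, -1.0]]
wrist_force: [4.7, 6.2, -2.0]
gripper_width: 0.181
```

```bash
python3 st.py 4 3 .4992 -.0287 .030
```

```text
fit [ 0.49921 -0.02872] 0.03008
r 0.03013 th -67.01 Ft -6.78 Fr -3.82 z 0.2684 w 0.181 t 11.025
[[1.3, 1.6], [1.3, 1.6], [1.2, 1.7]]
```

Call:
{"op": "carry_out", "data": {
  "commands": [1.5,1.8,0,0,0,0]
}}

```text
time_s: 11.15
tcp_pos: [0.5104, -0.0566, 0.2684]
ee_rot: [[-0.373, -0.928, 0.014], [-0.928, 0.373, 0.005], [-0.01, -0.011, -1.0]]
wrist_force: [6.2, 3.9, -2.5]
gripper_width: 0.186
```

```bash
python3 st.py -8 5 .4992 -.0287 .030
```

```text
fit [ 0.49921 -0.02872] 0.03008
r 0.03009 th -68.07 Ft -7.23 Fr -1.24 z 0.2684 w 0.186 t 11.15
[[-3.2, -2.7], [-3.5, -2.4], [-3.8, -1.8], [-4.0, -1.3], [-4.1, -0.7]]
```

```bash
cat >> st.py <<'E'
R=s["ee_rot"];w=np.cross(R[:,2],[0,0,-1.]);print("tilt",(R.T@w).round(3)[:2])
E
python3 st.py -15 5 .4992 -.0287 .030
```

```text
fit [ 0.49921 -0.02872] 0.03008
r 0.03009 th -68.07 Ft -7.23 Fr -1.24 z 0.2684 w 0.186 t 11.15
[[-6.2, -4.8], [-7.2, -3.1], [-7.7, -1.2], [-7.8, 0.9], [-7.3, 2.8]]
tilt [-0.011  0.01 ]
```

Call:
{"op": "carry_out", "data": {
  "commands": [-6.2,-4.8,0,-0.005,0.005,0,-7.2,-3.1,0,-0.003,0.003,0,-7.7,-1.2,0,0,0,0,-7.8,0.9,0,0,0,0,-7.3,2.8,0,0,0,0]
}}

```text
time_s: 11.78
tcp_pos: [0.5291, -0.0268, 0.2684]
ee_rot: [[-0.375, -0.927, -0.001], [-0.927, 0.375, -0.006], [0.006, -0.001, -1.0]]
wrist_force: [1.4, -1.9, -0.1]
gripper_width: 0.188
```

```bash
python3 st.py -15 5 .4992 -.0287 .030
```

```text
fit [ 0.4992  -0.02872] 0.03007
r 0.02998 th 3.55 Ft 1.98 Fr 1.24 z 0.2684 w 0.188 t 11.775
[[-6.6, 4.3], [-5.2, 5.8], [-3.5, 7.0], [-1.6, 7.7], [0.4, 7.8]]
tilt [-0.001 -0.006]
```

Call:
{"op": "carry_out", "data": {
  "commands": [-6.6,4.3,0,0,-0.003,0,-5.2,5.8,0,0,-0.003,0,-3.5,7.0,0,0,0,0,-1.6,7.7,0,0,0,0,0.4,7.8,0,0,0,0]
}}

```text
time_s: 12.4
tcp_pos: [0.502, 0.0013, 0.2684]
ee_rot: [[-0.374, -0.927, -0.002], [-0.927, 0.374, -0.004], [0.004, 0.001, -1.0]]
wrist_force: [1.1, -8.1, -1.1]
gripper_width: 0.186
```

```bash
python3 st.py -15 5 .4992 -.0287 .030
```

```text
fit [ 0.4992  -0.02871] 0.03008
r 0.03018 th 84.7 Ft 1.88 Fr -7.96 z 0.2684 w 0.186 t 12.4
[[3.4, 7.1], [4.9, 6.1], [6.3, 4.6], [7.3, 2.8], [7.8, 0.8]]
tilt [ 0.001 -0.004]
```

Call:
{"op": "carry_out", "data": {
  "commands": [3.4,7.1,0,0,-0.002,0,4.9,6.1,0,0,-0.002,0,6.3,4.6,0,0,0,0,7.3,2.8,0,0,0,0,7.8,0.8,0,0,0,0]
}}

```text
time_s: 13.02
tcp_pos: [0.4715, -0.0172, 0.2684]
ee_rot: [[-0.373, -0.928, 0.008], [-0.928, 0.373, 0.004], [-0.007, -0.006, -1.0]]
wrist_force: [4.0, 0.4, -2.2]
gripper_width: 0.183
```

```bash
python3 st.py -15 5 .4992 -.0287 .030
```

```text
fit [ 0.49921 -0.02871] 0.03008
r 0.03003 th 157.46 Ft 1.94 Fr -3.57 z 0.2684 w 0.183 t 13.025
[[7.8, -1.0], [7.3, -2.9], [6.3, -4.7], [4.8, -6.2], [3.1, -7.2]]
tilt [-0.006  0.007]
```

Call:
{"op": "carry_out", "data": {
  "commands": [7.8,-1.0,0,-0.003,0.004,0,7.3,-2.9,0,-0.003,0.003,0,6.3,-4.7,0,0,0,0,4.8,-6.2,0,0,0,0,3.1,-7.2,0,0,0,0]
}}

```text
time_s: 13.65
tcp_pos: [0.4813, -0.053, 0.2684]
ee_rot: [[-0.373, -0.928, -0.0], [-0.928, 0.373, 0.004], [-0.004, 0.002, -1.0]]
wrist_force: [1.5, 4.7, 0.4]
gripper_width: 0.183
```

```bash
python3 st.py -15 5 .4992 -.0287 .030
```

```text
fit [ 0.4992  -0.02872] 0.03008
r 0.03016 th -126.3 Ft 1.55 Fr -4.68 z 0.2684 w 0.183 t 13.65
[[0.8, -7.8], [-1.1, -7.8], [-3.1, -7.2], [-4.8, -6.2], [-6.3, -4.7]]
tilt [0.002 0.004]
```

Call:
{"op": "carry_out", "data": {
  "commands": [0.8,-7.8,0,0,0.003,0,-1.1,-7.8,0,0,0,0,-3.1,-7.2,0,0,0,0,-4.8,-6.2,0,0,0,0,-6.3,-4.7,0,0,0,0]
}}

```text
time_s: 14.28
tcp_pos: [0.5175, -0.0526, 0.2683]
ee_rot: [[-0.374, -0.928, -0.01], [-0.928, 0.374, 0.001], [0.003, 0.01, -1.0]]
wrist_force: [-4.6, 3.2, 3.7]
gripper_width: 0.188
```

```bash
python3 st.py -15 5 .4992 -.0287 .030
```

```text
fit [ 0.4992  -0.02872] 0.03008
r 0.03015 th -52.59 Ft 1.7 Fr -5.34 z 0.2683 w 0.188 t 14.275
[[-7.3, -3.0], [-7.8, -1.1], [-7.8, 0.9], [-7.3, 2.9], [-6.3, 4.7]]
tilt [ 0.01  -0.003]
```

Unwrapped 307.4°.

Call:
{"op": "carry_out", "data": {
  "commands": [-7.3,-3.0,0,0.005,-0.002,0,-7.8,-1.1,0,0.004,0,0,-7.8,0.9,0,0,0,0,-7.3,2.9,0,0,0,0,-6.3,4.7,0,0,0,0]
}}

```text
time_s: 14.9
tcp_pos: [0.5272, -0.0177, 0.2683]
ee_rot: [[-0.374, -0.927, -0.003], [-0.927, 0.374, -0.006], [0.007, 0.0, -1.0]]
wrist_force: [-2.2, -3.0, 2.0]
gripper_width: 0.186
```

```bash
python3 st.py -15 5 .4992 -.0287 .030
```

```text
fit [ 0.4992  -0.02872] 0.03008
r 0.03005 th 21.44 Ft 2.03 Fr -3.17 z 0.2683 w 0.186 t 14.9
[[-4.9, 6.1], [-3.2, 7.2], [-1.2, 7.7], [0.8, 7.8], [2.8, 7.3]]
tilt [ 0.    -0.007]
```

Unwrapped 381.4°.

Call:
{"op": "carry_out", "data": {
  "commands": [-4.9,6.1,0,0,-0.004,0,-3.2,7.2,0,0,-0.003,0,-1.2,7.7,0,0,0,0,0.8,7.8,0,0,0,0,2.8,7.3,0,0,0,0]
}}

```text
time_s: 15.52
tcp_pos: [0.4949, 0.0012, 0.2684]
ee_rot: [[-0.374, -0.928, 0.003], [-0.928, 0.374, -0.002], [0.001, -0.004, -1.0]]
wrist_force: [2.6, -6.8, -1.7]
gripper_width: 0.182
```

```bash
python3 st.py -15 5 .4992 -.0287 .030
```

```text
fit [ 0.49919 -0.02871] 0.03009
r 0.03018 th 98.24 Ft 1.56 Fr -7.12 z 0.2684 w 0.182 t 15.525
[[4.9, 6.1], [6.2, 4.7], [7.2, 3.0], [7.8, 1.0], [7.8, -1.0]]
tilt [-0.004 -0.001]
```

Unwrapped 458.2°.

Call:
{"op": "carry_out", "data": {
  "commands": [4.9,6.1,0,-0.003,0,0,6.2,4.7,0,0,0,0,7.2,3.0,0,0,0,0,7.8,1.0,0,0,0,0,7.8,-1.0,0,0,0,0]
}}

```text
time_s: 16.15
tcp_pos: [0.4697, -0.0235, 0.2684]
ee_rot: [[-0.373, -0.928, 0.007], [-0.928, 0.373, 0.005], [-0.007, -0.005, -1.0]]
wrist_force: [1.7, 1.4, -0.0]
gripper_width: 0.185
```

```bash
python3 st.py -15 5 .4992 -.0287 .030
```

```text
fit [ 0.49921 -0.02871] 0.03008
r 0.02998 th 169.97 Ft 1.7 Fr -1.42 z 0.2684 w 0.185 t 16.15
[[7.4, -2.6], [6.5, -4.4], [5.1, -5.9], [3.4, -7.1], [1.4, -7.7]]
tilt [-0.005  0.007]
```

Unwrapped 530.0°.

Call:
{"op": "carry_out", "data": {
  "commands": [7.4,-2.6,0,-0.003,0.004,0,6.5,-4.4,0,-0.002,0.003,0,5.1,-5.9,0,0,0,0,3.4,-7.1,0,0,0,0,1.4,-7.7,0,0,0,0]
}}

```text
time_s: 16.77
tcp_pos: [0.4879, -0.0567, 0.2684]
ee_rot: [[-0.373, -0.928, 0.001], [-0.928, 0.373, 0.004], [-0.004, 0.001, -1.0]]
wrist_force: [1.1, 6.2, 1.6]
gripper_width: 0.185
```

```bash
python3 st.py -15 5 .4992 -.0287 .030
```

```text
fit [ 0.4992  -0.02872] 0.03009
r 0.03022 th -111.91 Ft 1.25 Fr -6.13 z 0.2684 w 0.185 t 16.775
[[-1.2, -7.8], [-3.0, -7.2], [-4.8, -6.2], [-6.2, -4.8], [-7.2, -3.0]]
tilt [0.001 0.004]
```

Unwrapped 608.1°.

Call:
{"op": "carry_out", "data": {
  "commands": [-1.2,-7.8,0,0,0.003,0,-3.0,-7.2,0,0,0,0,-4.8,-6.2,0,0,0,0,-6.2,-4.8,0,0,0,0,-7.2,-3.0,0,0,0,0]
}}

```text
time_s: 17.4
tcp_pos: [0.5226, -0.0477, 0.2683]
ee_rot: [[-0.374, -0.928, -0.009], [-0.928, 0.374, -0.002], [0.005, 0.008, -1.0]]
wrist_force: [-3.4, 1.9, 4.7]
gripper_width: 0.184
```

```bash
python3 st.py -15 5 .4992 -.0287 .030
```

```text
fit [ 0.4992  -0.02872] 0.03009
r 0.03011 th -39.11 Ft 0.7 Fr -3.82 z 0.2683 w 0.184 t 17.4
[[-7.8, -1.2], [-7.8, 0.7], [-7.3, 2.7], [-6.4, 4.5], [-5.0, 6.0]]
tilt [ 0.008 -0.005]
```

Unwrapped 680.9°.

Call:
{"op": "carry_out", "data": {
  "commands": [-7.8,-1.2,0,0.004,-0.003,0,-7.8,0.7,0,0.003,-0.002,0,-7.3,2.7,0,0,0,0,-6.4,4.5,0,0,0,0,-5.0,6.0,0,0,0,0]
}}

```text
time_s: 18.02
tcp_pos: [0.5236, -0.0111, 0.2683]
ee_rot: [[-0.374, -0.927, -0.002], [-0.927, 0.374, -0.004], [0.005, -0.0, -1.0]]
wrist_force: [-2.8, -3.0, 3.4]
gripper_width: 0.184
```

```bash
python3 st.py -15 5 .4992 -.0287 .030
```

```text
fit [ 0.4992  -0.02872] 0.03009
r 0.03009 th 35.9 Ft 0.81 Fr -4.04 z 0.2683 w 0.184 t 18.025
[[-3.2, 7.2], [-1.3, 7.7], [0.7, 7.8], [2.7, 7.3], [4.5, 6.4]]
tilt [-0.    -0.005]
```

Unwrapped 755.9°.

Call:
{"op": "carry_out", "data": {
  "commands": [-3.2,7.2,0,0,-0.003,0,-1.3,7.7,0,0,-0.002,0,0.7,7.8,0,0,0,0,2.7,7.3,0,0,0,0,4.5,6.4,0,0,0,0]
}}

```text
time_s: 18.65
tcp_pos: [0.4884, -0.0006, 0.2684]
ee_rot: [[-0.374, -0.928, 0.006], [-0.928, 0.374, -0.001], [-0.001, -0.006, -1.0]]
wrist_force: [4.7, -7.5, -1.2]
gripper_width: 0.188
```

```bash
python3 st.py -15 5 .4992 -.0287 .030
```

```text
fit [ 0.4992  -0.02872] 0.03009
r 0.03016 th 111.04 Ft 1.69 Fr -8.71 z 0.2684 w 0.188 t 18.65
[[6.2, 4.9], [7.1, 3.3], [7.7, 1.3], [7.8, -0.7], [7.3, -2.7]]
tilt [-0.006  0.001]
```

Unwrapped 831.0°.

Call:
{"op": "carry_out", "data": {
  "commands": [6.2,4.9,0,-0.003,0,0,7.1,3.3,0,-0.002,0,0,7.7,1.3,0,0,0,0,7.8,-0.7,0,0,0,0,7.3,-2.7,0,0,0,0]
}}

```text
time_s: 19.27
tcp_pos: [0.4693, -0.0302, 0.2684]
ee_rot: [[-0.372, -0.928, 0.007], [-0.928, 0.372, 0.007], [-0.009, -0.004, -1.0]]
wrist_force: [1.5, 1.8, 1.8]
gripper_width: 0.181
```

```bash
python3 st.py -15 5 .4992 -.0287 .030
```

```text
fit [ 0.49921 -0.02871] 0.03009
r 0.02998 th -177.11 Ft 1.73 Fr -1.56 z 0.2684 w 0.181 t 19.275
[[6.6, -4.2], [5.3, -5.8], [3.6, -6.9], [1.7, -7.6], [-0.3, -7.8]]
tilt [-0.004  0.009]
```

Call:
{"op": "carry_out", "data": {
  "commands": [6.6,-4.2,0,-0.002,0.004,0,5.3,-5.8,0,-0.002,0.004,0,3.6,-6.9,0,0,0,0,1.7,-7.6,0,0,0,0,-0.3,-7.8,0,0,0,0]
}}

```text
time_s: 19.9
tcp_pos: [0.4949, -0.0586, 0.2683]
ee_rot: [[-0.373, -0.928, 0.001], [-0.928, 0.373, 0.005], [-0.005, 0.001, -1.0]]
wrist_force: [-1.1, 7.4, 2.3]
gripper_width: 0.187
```

```bash
python3 st.py -9 4 .4992 -.0287 .030
```

```text
fit [ 0.4992  -0.02872] 0.03009
r 0.03026 th -98.15 Ft 2.14 Fr -7.2 z 0.2683 w 0.187 t 19.9
[[-1.7, -4.4], [-2.2, -4.2], [-2.8, -3.8], [-3.3, -3.3]]
tilt [0.001 0.005]
```

Call:
{"op": "carry_out", "data": {
  "commands": [-1.7,-4.4,0,0,0.003,0,-2.2,-4.2,0,0,0.002,0,-2.8,-3.8,0,0,0,0,-3.0,-3.0,0,0,0,0,0,0,0,0,0,0]
}}

```text
time_s: 20.52
tcp_pos: [0.5128, -0.0556, 0.2683]
ee_rot: [[-0.373, -0.928, -0.006], [-0.928, 0.373, -0.001], [0.003, 0.005, -1.0]]
wrist_force: [-1.0, 3.0, 4.1]
gripper_width: 0.185
```

```bash
python3 st.py -3 1 .4992 -.0287 .030
```

```text
fit [ 0.4992  -0.02872] 0.03009
r 0.03014 th -63.11 Ft -0.5 Fr -3.13 z 0.2683 w 0.185 t 20.525
[[-1.3, -0.9]]
tilt [ 0.005 -0.003]
```

Call:
{"op": "carry_out", "data": {
  "commands": [-1.3,-0.8,0,0.003,-0.002,0,0,0,0,0,0,0,0,0,0,0,0,0]
}}

```text
time_s: 20.9
tcp_pos: [0.5139, -0.055, 0.2683]
ee_rot: [[-0.373, -0.928, -0.002], [-0.928, 0.373, -0.001], [0.002, 0.001, -1.0]]
wrist_force: [-1.5, 2.5, 4.1]
gripper_width: 0.187
```

```bash
python3 st.py -3 1 .4992 -.0287 .030
```

```text
fit [ 0.4992  -0.02873] 0.03009
r 0.03014 th -60.76 Ft 0.1 Fr -2.96 z 0.2683 w 0.187 t 20.9
[[-1.3, -0.8]]
tilt [ 0.001 -0.002]
```

Call:
{"op": "carry_out", "data": {
  "commands": [0,0,0,0,0,0,0,0,0,0,0,0,0,0,0,0,0,0,0,0,0,0,0,0],
  "grip": 45
}}

```text
time_s: 21.4
tcp_pos: [0.5138, -0.056, 0.2665]
ee_rot: [[-0.374, -0.928, -0.004], [-0.928, 0.374, -0.003], [0.004, 0.002, -1.0]]
wrist_force: [-0.3, -0.0, -0.4]
gripper_width: 0.492
```

Run:
```python
from h import *
s=sense();print(s["tcp_pos"],s["wrist_force"],s["gripper_width"])
a=capture("wrist")[:,:,::-1];a=(255*np.clip(a/150.,0,1)**.6).astype(np.uint8);cv2.imwrite("pics/w5.png",a)
```

```text
[ 0.51382731 -0.05604046  0.26648091] [-0.32452057 -0.03753374 -0.41784196] 0.49197434864689366
```

View pics/w5.png

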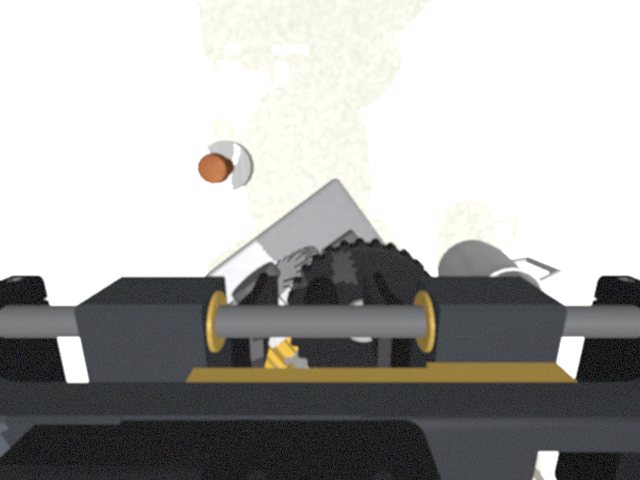

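Call:
{"op": "carry_out", "data": {
  "commands": [0,0,-10,0,0,0,0,0,-12,0,0,0,0,0,-14,0,0,0,0,0,-14,0,0,0]
}}

```text
time_s: 21.95
tcp_pos: [0.5141, -0.056, 0.3199]
ee_rot: [[-0.374, -0.928, -0.004], [-0.928, 0.374, -0.003], [0.004, 0.002, -1.0]]
wrist_force: [0.2, 0.8, 0.7]
gripper_width: 0.52
```

Call:
{"op": "carry_out", "data": {
  "commands": [0,0,-20,0,0,0,25,0,-15,0,0,0,30,0,-10,0,0,0,30,0,0,0,0,0,30,0,0,0,0,0]
}}

```text
time_s: 22.58
tcp_pos: [0.4719, -0.1639, 0.3732]
ee_rot: [[-0.369, -0.929, 0.005], [-0.929, 0.369, -0.003], [0.001, -0.006, -1.0]]
wrist_force: [-0.4, -0.6, -0.8]
gripper_width: 0.519
```

Run:
```python
from h import *
s=sense();print(s["tcp_pos"],s["wrist_force"],s["joint_velocities"].round(1))
S=capture("side");T=capture("top")
cv2.imwrite("pics/s6.png",S[:,:,::-1]);cv2.imwrite("pics/s6c.png",cv2.resize(S[175:245,275:365,::-1],None,fx=8,fy=8,interpolation=cv2.INTER_CUBIC))
cv2.imwrite("pics/t6.png",T[:,:,::-1])
c=np.array([.4992,-.0287]);
for th in(-60.8,):
    a=np.radians(th);print((proj("side",[[c[0]+.03*np.cos(a),c[1]+.03*np.sin(a),.3]])-[275,175]+.5)*8)
```

```text
[ 0.47193721 -0.16393987  0.3732364 ] [-0.39090102 -0.61959038 -0.75105717] [-27.6  -2.5  -0.9   0.1  -0.3  27.4]
[[243.81140238 242.89934213]]
```

View pics/s6.png

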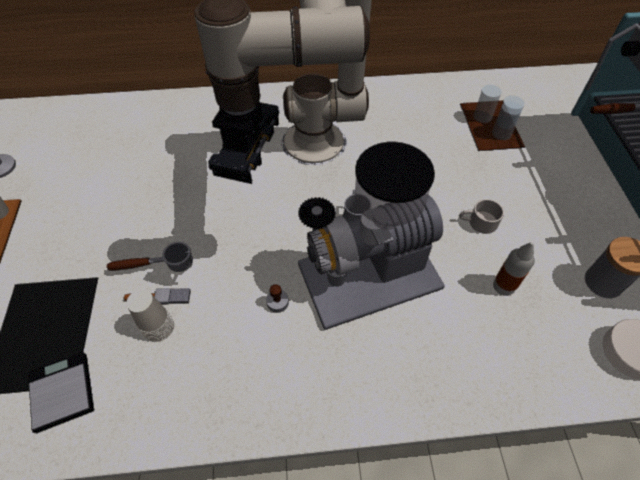

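View pics/s6c.png

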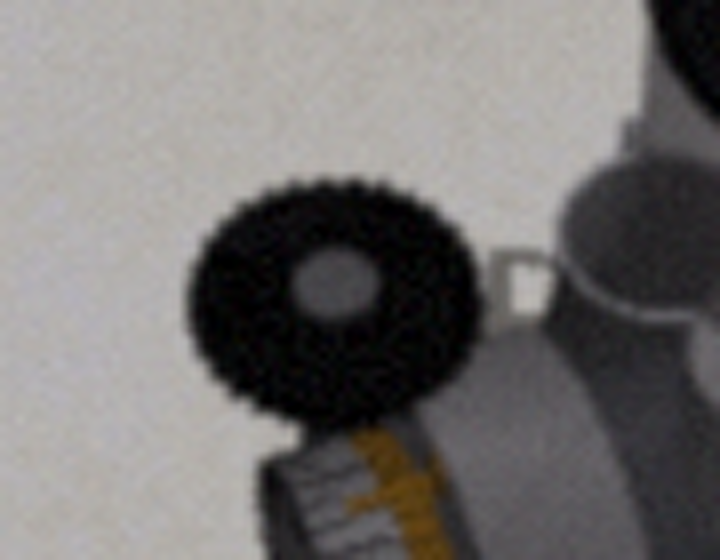

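View pics/t6.png

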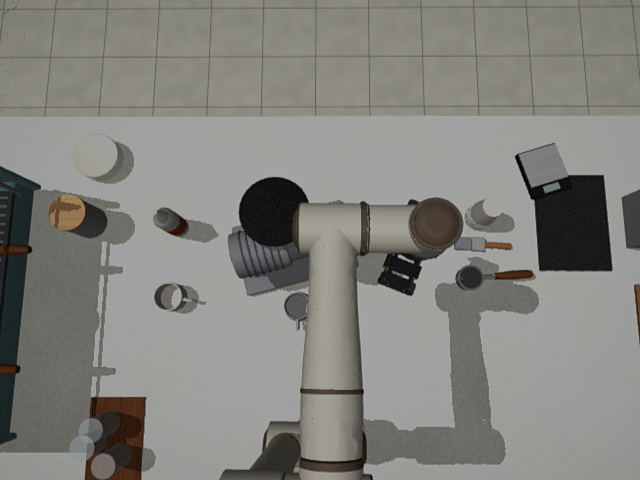

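Call:
{"op": "carry_out", "data": {
  "commands": [0,0,0,0,0,0,0,0,0,0,0,0,0,0,0,0,0,0]
}}

```text
time_s: 23.05
tcp_pos: [0.4721, -0.1639, 0.3744]
ee_rot: [[-0.371, -0.928, 0.006], [-0.928, 0.371, -0.004], [0.001, -0.007, -1.0]]
wrist_force: [0.8, 0.3, 1.0]
gripper_width: 0.514
```

```bash
python3 -c "
from station import *
print(sense()['joint_velocities'].round(2)); print(finish_job())"
```

```text
[ 0.47 -0.02  0.25  0.02 -0.18 -0.05]
the job is handed in; nothing more can be done
None
```

I gripped the crank handle and wound it clockwise about 0.8 turn until the burrs touched. I then wound it back three turns and let go, and the job was handed in at about 23 s.

- **Touch:** resistance rose from about 1.5 N of running friction to 7.2 N. That is about 5.7 N above friction, past the 5 N clear touch and well below the 10 N jam. It grew at about 1.25 N per mm, close to the 1.3 N per mm given.
- **Winding back:** I counted three turns from where the contact began, which I worked out from the force at a handle angle of about -59.5°. The handle was left at -60.8°, so it is within about 1.5° of three turns. The furthest point of the touch was -68°; measured from there, the wind-back is 3.02 turns.
- **Last pictures and state:** the hand is clear of the grinder, the arm had stopped, and the other objects look unmoved. The handle could not be seen separately against the black knob. Its final angle therefore rests on the arm's measured position, and the side picture only agrees with it. I did not read the dial marks as a cross-check.

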